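Open the pattern chest by its pop-out T-handle

ROBOT

A 6-joint arm with a two-finger parallel gripper is mounted at the origin on the work surface. World frame = base frame: x ahead of the robot, y to its left, z up, the work surface at z = 0. Lengths are in m, angles in rad, forces in N, time in s.
With the tool pointing down it reaches from about 0.275 to 0.75 m from the base axis. Payload 10.2 kg.
Tool frame: the origin (TCP) lies midway between the tips of the shut fingers; the grasp point (between the pads) lies 19 mm behind it; z points along the fingers, y is the line along which they close (so a half turn about z gives the same grasp; the last joint's range is limited). The gripper opens to 88 mm and grips with 3 to 60 N. Pads are 18 mm wide; open, the fingers measure 123 mm over their backs; the gripper's body (75 mm by 187 mm) begins 45 mm behind the grasp point.
Start: joints at [-1.369, 0.313, 1.498, -0, 1.331, -0.223], TCP at [0.216, -0.478, 0.239] pointing down, gripper open.
Joint ranges: [-2.94, 2.94], [-0.97, 2.17], [0.19, 2.56], [-1.23, 4.37], [0.02, 3.11], [-2.88, 2.88]. Speed limits (rad/s): [2.39, 2.39, 3.01, 3.14, 3.14, 3.14].

INTERFACE

Orientations are given as a unit quaternion [x, y, z, w].
In Python, from plant import bot gives the robot as it stands.
- The arm moves only by the shell command python3 -m crank 'ROWS' [OPENING] [FORCE]. ROWS is a JSON object of lists of equal length, an entry for each row: "travel": the shift along the tool's x, y, z scaled (see below), a list of three; "rot": the turn, a rotation vector about the tool's x, y, z scaled (see below), a list of three. A call has 1 to 5 rows; each row is the pose to reach, as a shift and turn from the pose commanded when the call began, along the tool's axes at that moment; what a row does not reach only later rows make up. The controller multiplies each number of a shift by 0.25 m and each number of a turn by 30 degrees. A row lasts 1/10 s, in which the tool goes at most 50 mm and 8.59 degrees, less where a joint would pass 70% of its speed; a pose out of reach is approached as far as the arm can. A call with a number of a shift or a turn outside -1 to 1 is refused whole. A call with a gripper value outside its range is refused whole. OPENING is the closure, from 0 (fully open) to 1 (shut), set as the call begins (- or left out, the last holds). The fingers move at their own pace and stop on an object; FORCE is the grip in N (left out, the last holds). Time passes only in rows, so rows that repeat a pose let the fingers close. It gives the time, the measured TCP pose, the force, the opening and the grip force at its end, in the units of the state.
- bot.observe(): the state, without advancing time (a new reading comes with each control period).
- bot.read_camera(name): name is "scene" or "top" or "wrist"; returns (picture, depth): 384x512x3 uint8, red, green, blue; 384x512 float32, m along the optical axis (not along the pixel's ray), 0 where there is no reading.
- bot.camera_model(name): a dict with "fx", "fy", "cx", "cy" (pixels), "R" (3x3) and "t" (3): a world point X has camera coordinates R X + t; the wrist camera has in their place "tool_from_camera" (4x4, takes a point from camera to tool coordinates, whose origin is the TCP and whose axes are the flange's). Camera axes: x right, y down, z forward; pixel columns grow to the right and rows downward; lengths in m; the calibration is good to about 2 mm. A picture is of the moment at which its call begins: read the wrist's pose just before it. camera_model takes no time and is no camera call.
- bot.sign_off(): hands the job in; it is judged then, once.
The state is a dict: "t": time; "joint_positions": joint angles; "qvel": joint speeds; "effort": joint torques, N m; "ee_pos": TCP position; "orientation": TCP orientation; "wrist_force": force on the tool from outside, world axes, zero at the start; "ft_torque": the same for the moment, N m; "opening": finger opening in m; "grip_force": force on a finger pad.
Only numpy, scipy, OpenCV 4.12 (cv2) and the standard library are available. Lean on these libraries where they do the work, as an engineer would, in place of code of your own. Each camera call takes 0.05 s, during which the arm holds its last target. There are 200 camera calls.

TASK

Press the round release button on the chest's lid gently, never with more than 25 N, until the T-handle pops out, turn the handle fully counterclockwise to unlatch, then lift the lid by about 30 degrees and let go, so that it stays open with the handle still out. Leave the loose things on the bench where they are.

Things in the scene. Friction and masses are not known exactly. Their poses are not given: they have to be found in the camera images.
- chest: Plywood chest standing fixed on the bench, 260 (x) x 380 (y) x 140 mm high without its lid; origin under the centre of its floor, z up. The hinge side is +x, the latch side -x (towards the robot).
- lid (a joint): Lid angle in rad: 0 shut, 1.3 fully open; the -x edge rises. A stiff friction hinge holds it at any angle; lifting at the handle takes 9 to 14 N. While latched it gives less than 0.02 rad.
- hinge (a point): Middle of the hinge line, level with the lid's underside, 130 mm in +x of the chest's centre and 140 mm above its underside; the hinge line runs along the chest's y. The frame is the lid's: at lid angle 0 its axes are the chest's. The lid is a red panel 264 x 388 x 12 mm.
- lid_edge (a point): Middle of the lid's free (-x) edge, on its upper face.
- bar (a point): Centre of the T-handle's steel grip bar, 84 mm long, 14 mm wide, 14 mm high, on a 14 mm stem. It lies on the lid's middle line, 205 mm from the hinge line. The point's z is the stem axis, its y runs along the bar. Stowed, the bar lies along the chest's y with its centre 10 to 15 mm over the lid's upper face; popped out, 37 mm.
- t_pop (a joint): How far the T-handle has been thrown out by its spring, m: 0.001 to 0.006 stowed, 0.028 out; it stays out when the button is let go. Stowed, it cannot turn, and lies in a steel frame on the lid (40 x 102 mm outside, 15 mm high, 6 mm gap along the bar's sides), too tight for fingers.
- t_turn (a joint): Turn of the T-handle, rad: 0 stowed and latched, 1.3 at its stop (counterclockwise seen from above). Above 1.1 the cam under the lid has cleared its strike. About 0.25 N m of friction; it stays where it is left.
- release: Release on the lid, 82 mm in +y of the handle's stem: a dark disc 40 mm across, 4 mm thick (origin: centre of its underside, on the lid's face), with a steel button 22 mm across. The button's top is 8 to 13 mm over the disc: it differs each time and is not measured; feel for it. Spring 3 N at first touch, 7 N at the hard stop 6 mm down; lets the handle go about 5 mm down.
- offcut: Loose grey stepped pattern block, 130 x 50 x 38 mm, lying on the bench; origin under its centre. Leave alone.
- tin: Loose steel tin, 72 mm across, 85 mm high; origin under its centre. Leave alone.
- socket_box: Loose yellow plastic socket housing, 85 x 110 x 71 mm; origin under its centre. Leave alone.

How it is judged:
By the outcome, as a careful person would: the job done as asked, in the order asked, and still so for the second after the job is handed in, with the robot touching nothing.
It also fails if it takes over 61 s, if anything falls off the work surface, if the arm or the gripper's body presses on something with over 40 N, if the wrist force passes 120 N, or if a joint passes its speed limit or range.

## Working session

There is one attempt and no reset: what is moved stays moved. The work goes in short steps, Python scripts to look and compute and a shell command to move; the robot and the scene stay as the last step left them, time stands still between calls to the robot, and variables do not carry over. Pictures are saved under pics/ and viewed, at most 10 in all, crops included, and the job is handed in when it is done.

```bash
ls; mkdir -p pics; python3 - <<'E'
from plant import bot
import cv2,numpy as np
s=bot.observe(); print(s)
for n in ["scene","top"]:
    m=bot.camera_model(n); print(n,m)
    p,d=bot.read_camera(n); cv2.imwrite(f"pics/{n}0.png",p[:,:,::-1]); np.savez(f"{n}0.npz",p=p,d=d)
print(bot.camera_model("wrist"))
a=cv2.imread("pics/scene0.png");b=cv2.imread("pics/top0.png")
E
```

```text
pics
{'t': 0.0, 'joint_positions': array([-1.36936868e+00,  3.13448128e-01,  1.49841587e+00, -7.91667695e-06,
        1.33099923e+00, -2.23401425e-01]), 'qvel': array([-7.49659475e-04, -5.72894446e-05, -1.71314373e-03,  4.06161518e-04,
        3.86675890e-04,  1.99473530e-04]), 'effort': array([ 1.73412341e-04, -4.02211404e+01, -2.52267480e+01,  6.94832951e-02,
        3.52694769e-02, -1.13958856e-04]), 'ee_pos': array([ 0.21632386, -0.47809729,  0.23817001]), 'orientation': array([ 9.77524334e-01,  2.10821661e-01,  3.13541373e-06, -6.35288432e-04]), 'wrist_force': array([ 0.10122028, -0.23197477, -0.38324411]), 'ft_torque': array([0.02431969, 0.00081981, 0.02534333]), 'grip_force': 0.0, 'opening': 0.08845394647559514}
scene {'fx': 427.0393099433741, 'fy': 427.0393099433741, 'cx': 258.75095148668333, 'cy': 191.17650896483534, 'R': array([[ 0.79896568,  0.60125156, -0.01226423],
       [ 0.3532813 , -0.48576189, -0.79951717],
       [-0.48666844,  0.63445406, -0.60051801]]), 't': array([-0.50472339, -0.09617597,  1.64274544])}
top {'fx': 416.1426029613168, 'fy': 416.1426029613168, 'cx': 259.1673858116403, 'cy': 185.02768207612004, 'R': array([[-0.02583825, -0.99963688, -0.00764823],
       [-0.99816105,  0.02621827, -0.05465461],
       [ 0.05483528,  0.00622199, -0.99847603]]), 't': array([0.07770065, 0.61930959, 1.07082393])}
{'fx': 296.895615956198, 'fy': 296.895615956198, 'cx': 256.65485766582384, 'cy': 188.42868716160422, 'tool_from_camera': array([[-1.04305307e-03, -9.59158040e-01, -2.82868814e-01,
         7.24070972e-02],
       [ 9.99999232e-01, -1.18974675e-03,  3.46814103e-04,
        -2.13942058e-04],
       [-6.69191788e-04, -2.82868235e-01,  9.59158545e-01,
        -1.47223232e-01],
       [ 0.00000000e+00,  0.00000000e+00,  0.00000000e+00,
         1.00000000e+00]])}
```

View pics/scene0.png

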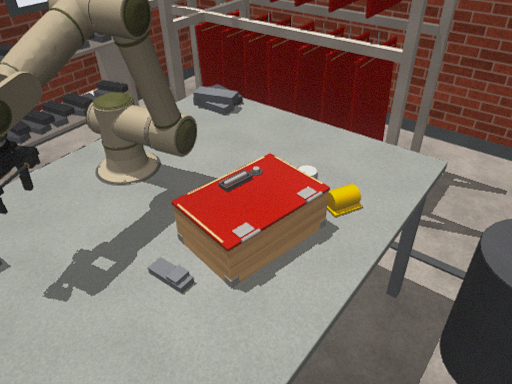

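View pics/top0.png

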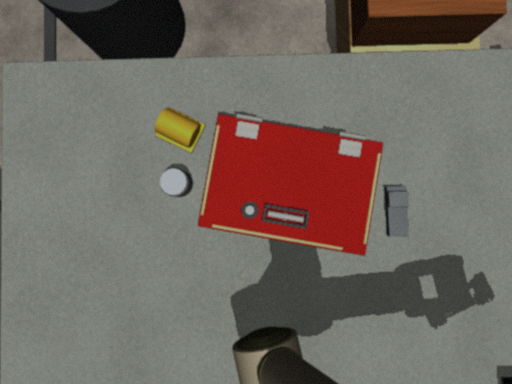

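The scene view shows the red-lidded chest in the middle of the bench. In the top view the lid's corners are about (219,112), (383,142), (365,254) and (199,226), the button is at (250,210) and the stowed bar is at (286,216). The tin and yellow box lie to the left and the offcut to the right.

```bash
cat > h.py <<'E'
import cv2,numpy as np
from scipy.spatial.transform import Rotation as Rn
from plant import bot
def cam(n,pose=None):
    m=bot.camera_model(n)
    if n=="wrist":
        T=np.eye(4); T[:3,:3]=Rn.from_quat(pose[1]).as_matrix(); T[:3,3]=pose[0]
        T=T@m["tool_from_camera"]; return m,T[:3,:3],T[:3,3]
    return m,m["R"].T,-m["R"].T@m["t"]
def cast(c,uv,z):
    m,R,o=c; uv=np.atleast_2d(np.asarray(uv,float))
    d=np.c_[(uv[:,0]-m["cx"])/m["fx"],(uv[:,1]-m["cy"])/m["fy"],np.ones(len(uv))]@R.T
    return o+d*((z-o[2])/d[:,2])[:,None]
def biggest(mask):
    cs,_=cv2.findContours(mask.astype(np.uint8),cv2.RETR_EXTERNAL,cv2.CHAIN_APPROX_NONE)
    return max(cs,key=cv2.contourArea)
E
python3 - <<'E'
from h import *
f=np.load("top0.npz"); p,d=f["p"].astype(int),f["d"]
c=cam("top"); m,R,o=c
red=(p[...,0]>120)&(p[...,1]<60)&(p[...,2]<60)
red=cv2.morphologyEx(red.astype(np.uint8),cv2.MORPH_OPEN,np.ones((3,3)))
vs,us=np.nonzero(red); dd=d[vs,us]; ok=dd>0
P=o+(np.c_[(us-m["cx"])/m["fx"],(vs-m["cy"])/m["fy"],np.ones(len(us))]*dd[:,None])[ok]@R.T
print("lid z med",np.median(P[:,2]))
z=0.152
k=biggest(red)[:,0]
W=cast(c,k,z)[:,:2]
r=cv2.minAreaRect((W*1000).astype(np.float32)); print(r, cv2.boxPoints(r))
# dark disc / bar candidates within lid
roi=np.zeros(red.shape,bool); roi[195:235,235:315]=True
nr=roi&(p[...,0]<120)
n,l,st,ce=cv2.connectedComponentsWithStats(nr.astype(np.uint8))
for i in range(1,n):
    if st[i,4]>15: print(st[i],ce[i],cast(c,ce[i],.157))
x=p[190:240,230:320].astype(np.uint8)[:,:,::-1]
cv2.imwrite("pics/crop.png",cv2.resize(x,None,fx=8,fy=8,interpolation=cv2.INTER_NEAREST))
E
```

```text
lid z med 0.1521275233651493
((615.2330322265625, -10.6492919921875), (384.28875732421875, 260.7974548339844), 78.4751968383789) [[ 449.07446 -172.86707]
 [ 704.6138  -224.97235]
 [ 781.3916   151.56848]
 [ 525.8523   203.67377]]
[240 201  19  18 193] [249.39896373 209.50777202] [[0.55836272 0.08429088 0.157     ]]
[261 202  49  27 688] [285.33430233 215.1497093 ] [[0.54348765 0.00310706 0.157     ]]
```

View pics/crop.png

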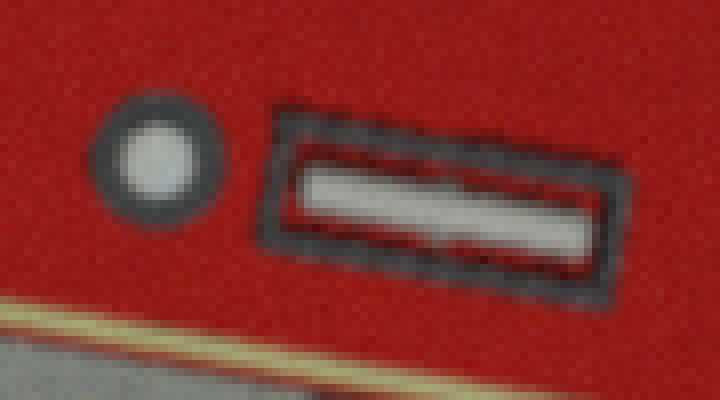

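The crop shows the button centred inside its dark disc, with the bar and its frame to the right. The chest's yaw is −11.5°, the button is at about (0.559, 0.084) and the handle at about (0.5435, 0.0035). I'll make a helper that gives shifts in the tool's axes, then start moving.

```bash
cat > g.py <<'E'
# usage: g.py x y z psi_deg [tilt_deg about chest y]: shift/turn to target, in move units
import sys
from h import *
x,y,z,psi=map(float,sys.argv[1:5]); tilt=float(sys.argv[5]) if len(sys.argv)>5 else 0
yaw=np.radians(-11.5)
s=bot.observe(); R0=Rn.from_quat(s["orientation"])
ps=np.radians(psi)
R1=Rn.from_rotvec(np.radians(tilt)*np.array([-np.sin(yaw),np.cos(yaw),0]))*Rn.from_matrix(np.array([[np.cos(ps),np.sin(ps),0],[np.sin(ps),-np.cos(ps),0],[0,0,-1]]).T.reshape(3,3).T)
d=R0.inv().apply(np.array([x,y,z])-s["ee_pos"]); rv=np.degrees((R0.inv()*R1).as_rotvec())
print("travel",(d/.25).round(4),"rot",(rv/30).round(4),"t",s["t"],"F",s["wrist_force"].round(2))
E
python3 g.py .559 .0842 .24 78.5
python3 -m crank '{"travel":[[0.8,-0.55,0],[0.8,-0.55,0],[0.8,-0.55,0],[0.8,-0.55,0],[0.8,-0.55,0]],"rot":[[0,0,-0.9],[0,0,-0.9],[0,0,-0.9],[0,0,-0.9],[0,0,-0.9]]}' 1 20
python3 g.py .559 .0842 .24 78.5
```

```text
travel [ 2.176  -1.4846 -0.0049] rot [-1.6000e-03 -1.4000e-03 -1.8055e+00] t 0.1 F [-0.68  0.38 -0.16]
t: 0.6
ee_pos: [0.3426, -0.2684, 0.2386]
orientation: [0.901, 0.434, 0.0, -0.0]
wrist_force: [1.3, -0.1, 0.6]
opening: 0.0504
grip_force: 0.0
travel [ 1.6424 -0.2033 -0.0051] rot [-4.000e-04 -6.000e-04 -9.034e-01] t 0.6 F [ 1.26 -0.12  0.64]
```

```bash
python3 -m crank '{"travel":[[0.85,-0.1,0],[0.85,-0.1,0],[0.85,-0.1,0],[0.85,-0.1,0],[0.85,-0.1,0]],"rot":[[0,0,-0.9],[0,0,-0.9],[0,0,-0.9],[0,0,-0.9],[0,0,-0.9]]}'
python3 g.py .559 .0842 .24 78.5
```

```text
t: 1.1
ee_pos: [0.4563, -0.0855, 0.2385]
orientation: [0.774, 0.634, 0.0, -0.0]
wrist_force: [0.0, -0.0, 0.7]
opening: 0.01
grip_force: 0.0
travel [ 0.7465  0.2686 -0.0054] rot [-0.0005 -0.0015  0.004 ] t 1.1 F [ 0.04 -0.02  0.68]
```

```bash
python3 -m crank '{"travel":[[0.7465,0.2686,0],[0.7465,0.2686,0],[0.7465,0.2686,0],[0.7465,0.2686,0],[0.7465,0.2686,0]],"rot":[[0,0,0],[0,0,0],[0,0,0],[0,0,0],[0,0,0]]}'
python3 - <<'E'
from h import *
s=bot.observe(); print(s["ee_pos"],s["opening"])
p,d=bot.read_camera("wrist"); np.savez("w1.npz",p=p,d=d,pos=s["ee_pos"],q=s["orientation"])
cv2.imwrite("pics/w1.png",p[:,:,::-1])
E
```

```text
t: 1.6
ee_pos: [0.5597, 0.0843, 0.2376]
orientation: [0.774, 0.634, -0.0, -0.001]
wrist_force: [-0.3, -0.7, 0.5]
opening: 0.0003
grip_force: 0.0
[0.55974119 0.0842606  0.23761208] 0.0003404835520318797
```

View pics/w1.png

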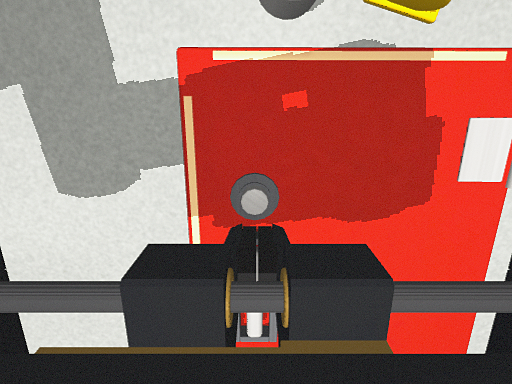

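The wrist view shows the disc around (255,196), the button's top at (255,202) just ahead of the fingertips, and the bar seen through the fingers at (255,320).

```bash
python3 - <<'E'
from h import *
f=np.load("w1.npz"); p=f["p"].astype(int); d=f["d"]; c=cam("wrist",(f["pos"],f["q"])); m,R,o=c
roi=np.zeros(d.shape,bool); roi[165:222,222:290]=True
disc=roi&(abs(p[...,0]-p[...,1])<40)
k=biggest(disc); (u,v),r=cv2.minEnclosingCircle(k); print("disc",u,v,r,cast(c,(u,v),.156))
b=roi&(p.min(2)>125); k=biggest(b); (u,v),r=cv2.minEnclosingCircle(k); print("button",u,v,r,cast(c,(u,v),.166))
vv,uu=np.nonzero(b); dd=d[vv,uu]; P=o+(np.c_[(uu-m["cx"])/m["fx"],(vv-m["cy"])/m["fy"],np.ones(len(uu))]*dd[:,None])@R.T
print(np.median(P,0),np.percentile(P[:,2],[10,90]))
E
python3 g.py .559 .0842 .18 78.5
```

```text
disc 254.1702117919922 196.0 24.190990447998047 [[0.55694963 0.08363834 0.156     ]]
button 254.03334045410156 201.4583282470703 13.213516235351562 [[0.55668684 0.08242559 0.166     ]]
[0.557051   0.08340358 0.16927644] [0.16854252 0.17004588]
travel [ 0.0087 -0.0008  0.2309] rot [-0.0029  0.0004  0.0015] t 1.65 F [-0.15 -0.62 -0.35]
```

```bash
python3 g.py .5575 .0835 .175 78.5
python3 -m crank '{"travel":[[0.004,-0.007,0.125],[0.004,-0.007,0.25],[0.004,-0.007,0.25],[0.004,-0.007,0.25]],"rot":[[0,0,0],[0,0,0],[0,0,0],[0,0,0]]}'
python3 -m crank '{"travel":[[0,0,0.004],[0,0,0.008],[0,0,0.008]],"rot":[[0,0,0],[0,0,0],[0,0,0]]}'
python3 g.py .5575 .0835 .165 78.5
```

```text
travel [ 0.0048 -0.0061  0.2509] rot [-0.0029  0.0004  0.0015] t 1.65 F [-0.15 -0.62 -0.35]
t: 2.05
ee_pos: [0.5571, 0.0806, 0.1771]
orientation: [0.776, 0.631, -0.0, 0.0]
wrist_force: [1.0, -0.1, 2.1]
opening: 0.0004
grip_force: 0.0
t: 2.35
ee_pos: [0.5573, 0.0813, 0.175]
orientation: [0.775, 0.632, 0.0, 0.0]
wrist_force: [-0.2, 0.9, -0.6]
opening: 0.0002
grip_force: 0.0
travel [ 0.0088 -0.0012  0.0399] rot [ 0.0023 -0.0003 -0.0057] t 2.35 F [-0.22  0.87 -0.63]
```

```bash
python3 -m crank '{"travel":[[0.005,0,0.008],[0.005,0,0.016],[0.005,0,0.016],[0.005,0,0.016]],"rot":[[0,0,0],[0,0,0],[0,0,0],[0,0,0]]}'
python3 -m crank '{"travel":[[0,0,0.004],[0,0,0.008],[0,0,0.008],[0,0,0.008]],"rot":[[0,0,0],[0,0,0],[0,0,0],[0,0,0]]}'
```

```text
t: 2.75
ee_pos: [0.5574, 0.0827, 0.1702]
orientation: [0.775, 0.632, -0.0, -0.0]
wrist_force: [0.2, -0.6, -0.8]
opening: 0.0004
grip_force: 0.0
t: 3.15
ee_pos: [0.5574, 0.0827, 0.1683]
orientation: [0.775, 0.632, 0.0, 0.0]
wrist_force: [-0.6, 0.1, 1.2]
opening: 0.0004
grip_force: 0.7
```

```bash
python3 -m crank '{"travel":[[0,0,0.004],[0,0,0.004],[0,0,0.004]],"rot":[[0,0,0],[0,0,0],[0,0,0]]}'
python3 -c "
from plant import bot
import numpy as np
f=[]
for i in range(3):
  d=bot.read_camera('top')[1]; s=bot.observe(); f.append(s['wrist_force'][2])
print(f,s['ee_pos'])"
```

```text
t: 3.45
ee_pos: [0.5575, 0.0827, 0.1678]
orientation: [0.775, 0.632, 0.0, 0.0]
wrist_force: [-1.3, -0.3, 5.5]
opening: 0.0005
grip_force: 2.9
[np.float64(6.601897466552768), np.float64(5.356717752639046), np.float64(5.6404609532236245)] [0.55747245 0.0826664  0.16780843]
```

```bash
python3 -m crank '{"travel":[[0,0,0.004],[0,0,0.004],[0,0,0.004]],"rot":[[0,0,0],[0,0,0],[0,0,0]]}'
python3 -m crank '{"travel":[[0,0,0.004],[0,0,0.004],[0,0,0.004]],"rot":[[0,0,0],[0,0,0],[0,0,0]]}'
```

```text
t: 3.9
ee_pos: [0.5575, 0.0827, 0.167]
orientation: [0.775, 0.632, 0.0, 0.0]
wrist_force: [-3.1, 0.8, 7.0]
opening: 0.0006
grip_force: 3.6
t: 4.2
ee_pos: [0.5575, 0.0826, 0.1661]
orientation: [0.775, 0.632, 0.0, 0.0]
wrist_force: [-2.8, 0.1, 7.8]
opening: 0.0001
grip_force: 4.0
```

```bash
python3 -m crank '{"travel":[[0,0,0.003],[0,0,0.003],[0,0,0.003]],"rot":[[0,0,0],[0,0,0],[0,0,0]]}'
python3 -m crank '{"travel":[[0,0,0.003],[0,0,0.003],[0,0,0.003]],"rot":[[0,0,0],[0,0,0],[0,0,0]]}'
```

```text
t: 4.5
ee_pos: [0.5575, 0.0826, 0.1653]
orientation: [0.775, 0.632, 0.0, 0.0]
wrist_force: [-3.2, -0.2, 7.8]
opening: 0.0003
grip_force: 4.0
t: 4.8
ee_pos: [0.5575, 0.0827, 0.1646]
orientation: [0.775, 0.632, 0.0, 0.0]
wrist_force: [-2.8, -0.3, 8.9]
opening: 0.0005
grip_force: 4.0
```

```bash
python3 -m crank '{"travel":[[0,0,0.003],[0,0,0.003],[0,0,0.003]],"rot":[[0,0,0],[0,0,0],[0,0,0]]}'
python3 -m crank '{"travel":[[0,0,0.002],[0,0,0.002],[0,0,0.002]],"rot":[[0,0,0],[0,0,0],[0,0,0]]}'
cat > pop.py <<'E'
from h import *
import sys
m,R,o=cam("top"); p,d=bot.read_camera("top")
# highest points in the handle area
w=np.array([[.5435,.0035,.165]]); q=(w-o)@R; u=int(m["cx"]+m["fx"]*q[0,0]/q[0,2]); v=int(m["cy"]+m["fy"]*q[0,1]/q[0,2])
vv,uu=np.mgrid[v-22:v+22,u-30:u+30]; vv=vv.ravel();uu=uu.ravel();dd=d[vv,uu]
P=o+(np.c_[(uu-m["cx"])/m["fx"],(vv-m["cy"])/m["fy"],np.ones(len(uu))]*dd[:,None])@R.T
P=P[dd>0]; near=np.hypot(*(P[:,:2]-[.5435,.0035]).T)<.02
print("z near bar",np.percentile(P[near,2],[10,50,80,95]).round(4), "F",bot.observe()["wrist_force"].round(1))
E
python3 pop.py
```

```text
t: 5.1
ee_pos: [0.5575, 0.0826, 0.1636]
orientation: [0.775, 0.632, 0.0, 0.0]
wrist_force: [-2.2, -0.5, 5.5]
opening: 0.0002
grip_force: 3.1
t: 5.4
ee_pos: [0.5575, 0.0826, 0.1632]
orientation: [0.775, 0.632, 0.0, 0.0]
wrist_force: [-1.5, 0.0, 6.5]
opening: 0.0003
grip_force: 3.2
z near bar [0.1526 0.1972 0.4378 0.4441] F [-2.   0.   5.5]
```

The force dropped at 5 mm and depth puts the bar's top at 0.197, so the handle has popped. I'll retract, open the gripper and look.

```bash
python3 -m crank '{"travel":[[0,0,-0.04],[0,0,-0.18],[0,0,-0.32],[0,0,-0.32]],"rot":[[0,0,0],[0,0,0],[0,0,0],[0,0,0]]}'
python3 -m crank '{"travel":[[0,0,0],[0,0,0],[0,0,0],[0,0,0],[0,0,0]],"rot":[[0,0,0],[0,0,0],[0,0,0],[0,0,0],[0,0,0]]}' 0
python3 - <<'E'
from h import *
s=bot.observe()
p,d=bot.read_camera("wrist"); np.savez("w2.npz",p=p,d=d,pos=s["ee_pos"],q=s["orientation"])
cv2.imwrite("pics/w2.png",p[:,:,::-1])
E
```

```text
t: 5.85
ee_pos: [0.5588, 0.0827, 0.2473]
orientation: [0.775, 0.632, 0.003, 0.003]
wrist_force: [-0.1, 0.0, -0.5]
opening: 0.0007
grip_force: 0.0
t: 6.35
ee_pos: [0.5573, 0.0827, 0.242]
orientation: [0.775, 0.632, -0.0, -0.0]
wrist_force: [0.0, 0.3, 0.0]
opening: 0.038
grip_force: 0.0
```

View pics/w2.png

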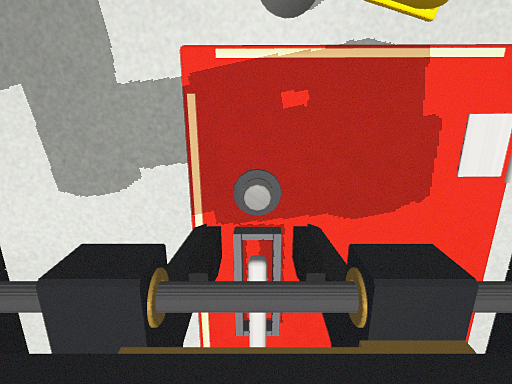

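The handle is out: the white bar runs along column 258 (rows 255–348), standing above its frame, between the opening fingers.

```bash
python3 - <<'E'
from h import *
f=np.load("w2.npz"); p=f["p"].astype(int); c=cam("wrist",(f["pos"],f["q"]))
for v in (262,270,278,318,330,342):
    u=np.nonzero(p[v,235:285].min(1)>150)[0]+235
    print(v,u.min(),u.max(),cast(c,((u.min()+u.max())/2,v),.196)[0].round(4))
x=np.array([np.cos(np.radians(-11.5)),np.sin(np.radians(-11.5))]);y=np.array([-x[1],x[0]])
print("stem by top frame .5435 .0031; chest-x coord",np.dot(x,[.5435,.0031]),np.dot(y,[.5435,.0031]))
for P in ([.557,.083],[.5584,.0843]): print(np.dot(x,P),np.dot(y,P)-.082)
E
python3 g.py .5425 .003 .242 78.5
```

```text
262 250 264 [0.5487 0.0431 0.196 ]
270 249 265 [0.5474 0.0366 0.196 ]
278 248 265 [0.5457 0.03   0.196 ]
318 249 265 [ 0.5388 -0.005   0.196 ]
330 249 265 [ 0.5365 -0.0161  0.196 ]
342 249 264 [ 0.5337 -0.0275  0.196 ]
stem by top frame .5435 .0031; chest-x coord 0.5319710363647275 0.11139423894007124
0.5292705219171747 0.1103816899539077
0.5303832381889015 0.11193470717809885
travel [-0.3241  0.0065  0.0006] rot [-0.0012  0.0002 -0.0054] t 6.4 F [-0.2   0.08 -0.41]
```

```bash
python3 -m crank '{"travel":[[-0.16,0.003,0],[-0.325,0.003,0],[-0.325,0.003,0],[-0.325,0.003,0]],"rot":[[0,0,0],[0,0,0],[0,0,0],[0,0,0]]}'
python3 g.py .5415 .003 .173 78.5
```

```text
t: 6.8
ee_pos: [0.5417, 0.0026, 0.2425]
orientation: [0.776, 0.631, 0.0, -0.0]
wrist_force: [0.0, 0.1, 0.3]
opening: 0.074
grip_force: 0.0
travel [ 0.0015 -0.001   0.2781] rot [ 0.     -0.0006 -0.0082] t 6.8 F [0.01 0.09 0.28]
```

```bash
python3 -m crank '{"travel":[[0.001,0,0.1],[0.001,0,0.19],[0.001,0,0.265],[0.001,0,0.265],[0.001,0,0.265]],"rot":[[0,0,0],[0,0,0],[0,0,0],[0,0,0],[0,0,0]]}'
python3 g.py .5415 .003 .173 78.5
```

```text
t: 7.3
ee_pos: [0.542, 0.0039, 0.1768]
orientation: [0.775, 0.632, 0.0, 0.0]
wrist_force: [1.0, 0.4, 0.4]
opening: 0.0881
grip_force: 0.0
travel [-0.0042 -0.0014  0.0151] rot [ 0.0006 -0.0003 -0.0033] t 7.3 F [1.03 0.44 0.42]
```

```bash
python3 -m crank '{"travel":[[-0.003,0,0.012],[-0.003,0,0.012]],"rot":[[0,0,0],[0,0,0]]}'
python3 -m crank '{"travel":[[0,0,0],[0,0,0],[0,0,0],[0,0,0],[0,0,0]],"rot":[[0,0,0],[0,0,0],[0,0,0],[0,0,0],[0,0,0]]}' 0.75 25
python3 -m crank '{"travel":[[0,0,0],[0,0,0],[0,0,0],[0,0,0],[0,0,0]],"rot":[[0,0,0],[0,0,0],[0,0,0],[0,0,0],[0,0,0]]}' 1 25
```

```text
t: 7.5
ee_pos: [0.5418, 0.0026, 0.1738]
orientation: [0.775, 0.632, 0.0, 0.0]
wrist_force: [0.0, -0.3, 0.6]
opening: 0.0886
grip_force: 0.0
t: 8.0
ee_pos: [0.5416, 0.0024, 0.1732]
orientation: [0.775, 0.632, 0.0, 0.0]
wrist_force: [-0.2, 0.5, -0.6]
opening: 0.0501
grip_force: 0.0
t: 8.5
ee_pos: [0.5411, 0.0026, 0.1732]
orientation: [0.775, 0.632, -0.0, -0.001]
wrist_force: [-2.5, -0.5, 1.6]
opening: 0.0141
grip_force: 25.0
```

Gripped (14 mm, 25 N). Now I'll turn it counterclockwise, which is negative about tool z.

```bash
python3 -m crank '{"travel":[[0,0,0],[0,0,0],[0,0,0],[0,0,0],[0,0,0]],"rot":[[0,0,-0.17],[0,0,-0.34],[0,0,-0.51],[0,0,-0.68],[0,0,-0.84]]}' 1 40
python3 -c "
from plant import bot
s=bot.observe();print(s['ft_torque'],s['wrist_force'],s['ee_pos'],s['joint_positions'])"
```

```text
t: 9.0
ee_pos: [0.5413, 0.0025, 0.1732]
orientation: [0.618, 0.786, -0.0, -0.0]
wrist_force: [-3.1, 1.3, 1.6]
opening: 0.0135
grip_force: 40.0
[ 0.0440085   0.18783632 -0.28244609] [-3.14580932  1.26381976  1.6201984 ] [0.54130944 0.00254329 0.17322337] [-2.11917448e-01  4.07471492e-01  1.54194184e+00  1.85016336e-04
  1.19297876e+00 -4.51355053e-01]
```

```bash
python3 -m crank '{"travel":[[0,0,0],[0,0,0],[0,0,0],[0,0,0],[0,0,0]],"rot":[[0,0,-0.17],[0,0,-0.34],[0,0,-0.51],[0,0,-0.68],[0,0,-0.84]]}'
python3 -m crank '{"travel":[[0,0,0],[0,0,0],[0,0,0],[0,0,0],[0,0,0]],"rot":[[0,0,-0.16],[0,0,-0.32],[0,0,-0.48],[0,0,-0.64],[0,0,-0.72]]}'
python3 -c "
from plant import bot
import numpy as np
s=bot.observe();q=s['orientation'];print(s['ft_torque'],s['wrist_force'],s['ee_pos'],np.degrees(2*np.arctan2(q[1],q[0])))"
```

```text
t: 9.5
ee_pos: [0.5414, 0.0026, 0.1732]
orientation: [0.431, 0.902, 0.0, -0.0]
wrist_force: [-0.9, 0.5, 0.3]
opening: 0.0134
grip_force: 40.0
t: 10.0
ee_pos: [0.5415, 0.0027, 0.1732]
orientation: [0.255, 0.967, 0.0, -0.0]
wrist_force: [-1.9, 1.7, 0.2]
opening: 0.0134
grip_force: 40.0
[ 0.28303809  0.01260453 -0.23263722] [-1.90916191  1.74903626  0.24077357] [0.54147602 0.00271324 0.17321588] 150.47648404652165
```

```bash
python3 -m crank '{"travel":[[0,0,0],[0,0,0],[0,0,0],[0,0,0]],"rot":[[0,0,-0.05],[0,0,-0.1],[0,0,-0.1],[0,0,-0.1]]}'
python3 -c "
from plant import bot
import numpy as np
s=bot.observe();q=s['orientation'];print(s['ft_torque'],s['wrist_force'],s['ee_pos'],np.degrees(2*np.arctan2(q[1],q[0])))"
```

```text
t: 10.4
ee_pos: [0.5415, 0.0027, 0.1732]
orientation: [0.231, 0.973, 0.0, -0.0]
wrist_force: [-1.3, 3.1, 1.7]
opening: 0.0136
grip_force: 40.0
[ 0.52554368  0.15065155 -0.16534642] [-1.29278346  3.11547706  1.71176266] [0.54149908 0.00266467 0.17323309] 153.31066542117682
```

```bash
python3 -m crank '{"travel":[[0,0,0],[0,0,0],[0,0,0],[0,0,0]],"rot":[[0,0,-0.05],[0,0,-0.1],[0,0,-0.1],[0,0,-0.1]]}' 1 60
python3 -c "
from plant import bot
import numpy as np
s=bot.observe();q=s['orientation'];print(s['ft_torque'],s['wrist_force'],s['ee_pos'],np.degrees(2*np.arctan2(q[1],q[0])))"
python3 - <<'E'
from h import *
# lift plan: rotate TCP about hinge line
yaw=np.radians(-11.5); x=np.array([np.cos(yaw),np.sin(yaw),0]); y=np.array([-x[1],x[0],0])
s=bot.observe(); R0=Rn.from_quat(s["orientation"]); p=s["ee_pos"]
h=np.array([.5415,.003,0])+.205*x; h[2]=.140
for th in (3,6,9,12,15,18,21,24,27,30,31):
    R=Rn.from_rotvec(np.radians(th)*y); q=h+R.apply(p-h)
    print(th,(R0.inv().apply(q-p)/.25).round(3),(np.degrees(R0.inv().apply(np.radians(th)*y))/30).round(3))
E
```

```text
t: 10.8
ee_pos: [0.5415, 0.0026, 0.1732]
orientation: [0.205, 0.979, 0.0, -0.0]
wrist_force: [-2.7, 4.7, 1.9]
opening: 0.0132
grip_force: 60.0
[ 0.79960217  0.22888912 -0.8096072 ] [-2.66101852  4.73169232  1.87436267] [0.54151988 0.00262992 0.17321201] 156.30292343386523
3 [-0.008  0.002 -0.043] [0.021 0.098 0.   ]
6 [-0.018  0.004 -0.085] [0.042 0.195 0.   ]
9 [-0.03   0.007 -0.127] [0.063 0.293 0.   ]
12 [-0.044  0.01  -0.168] [0.085 0.391 0.   ]
15 [-0.061  0.013 -0.208] [0.106 0.489 0.   ]
18 [-0.079  0.017 -0.247] [0.127 0.586 0.   ]
21 [-0.1    0.022 -0.285] [0.148 0.684 0.   ]
24 [-0.122  0.027 -0.322] [0.169 0.782 0.   ]
27 [-0.146  0.032 -0.358] [0.19 0.88 0.  ]
30 [-0.172  0.037 -0.392] [0.211 0.977 0.   ]
31 [-0.181  0.039 -0.403] [2.18e-01 1.01e+00 1.00e-03]
```

The torque rose to 0.8 N m, so the handle is at its stop. Next I lift along the hinge arc, with a small check first.

```bash
python3 -m crank '{"travel":[[-0.003,0.001,-0.014],[-0.005,0.001,-0.028],[-0.008,0.002,-0.043],[-0.013,0.003,-0.064],[-0.018,0.004,-0.085]],"rot":[[0.007,0.033,0],[0.014,0.065,0],[0.021,0.098,0],[0.031,0.147,0],[0.042,0.195,0]]}'
cat > lift.py <<'E'
from h import *
yaw=np.radians(-11.5); x=np.array([np.cos(yaw),np.sin(yaw),0]); y=np.array([-x[1],x[0],0])
s=bot.observe(); R0=Rn.from_quat(s["orientation"]); p=s["ee_pos"]
h=np.array([.5415,.003,0])+.205*x; h[2]=.140
tz=R0.apply([0,0,1]); cur=np.degrees(np.arctan2(-tz@x,-tz[2])); side=np.degrees(tz@y)
v=p-h; print("tilt",cur,"side",side,"arc angle",np.degrees(np.arctan2(v[2],-v@x))-np.degrees(np.arctan2(.0332,.205)),"F",s["wrist_force"].round(1),"M",s["ft_torque"].round(2),"open",s["opening"],"q",s["joint_positions"].round(2),"t",s["t"])
for th in (6,12,18,21,24):
    R=Rn.from_rotvec(np.radians(th)*y); q=h+R.apply(p-h)
    print(th,(R0.inv().apply(q-p)/.25).round(3),(np.degrees(R0.inv().apply(np.radians(th)*y))/30).round(3))
E
python3 lift.py
```

```text
t: 11.3
ee_pos: [0.5455, 0.0018, 0.1933]
orientation: [0.205, 0.977, -0.0, -0.054]
wrist_force: [-1.2, 5.2, -11.2]
opening: 0.0131
grip_force: 60.0
tilt 6.232172815233866 side 0.02153314645710664 arc angle 5.676537988188047 F [ -1.2   5.2 -11.2] M [ 0.64 -0.36 -0.85] open 0.013079943494581654 q [-0.21  0.45  1.42 -0.    1.38 -1.37] t 11.3
6 [-0.017  0.004 -0.085] [0.042 0.195 0.   ]
12 [-0.043  0.009 -0.168] [0.084 0.391 0.   ]
18 [-0.077  0.017 -0.248] [0.127 0.586 0.   ]
21 [-0.097  0.021 -0.286] [0.148 0.684 0.   ]
24 [-0.119  0.026 -0.323] [0.169 0.782 0.   ]
```

The lid is following (11 N), so I continue the lift.

```bash
python3 -m crank '{"travel":[[-0.007,0.002,-0.042],[-0.017,0.004,-0.085],[-0.029,0.006,-0.127],[-0.043,0.009,-0.168],[-0.043,0.009,-0.168]],"rot":[[0.021,0.098,0],[0.042,0.195,0],[0.063,0.293,0],[0.084,0.391,0],[0.084,0.391,0]]}'
python3 lift.py
```

```text
t: 11.8
ee_pos: [0.5616, -0.0015, 0.2352]
orientation: [0.203, 0.966, -0.001, -0.158]
wrist_force: [-3.7, 6.4, 1.8]
opening: 0.0134
grip_force: 60.0
tilt 18.15971985821213 side 0.026268780756784897 arc angle 18.09176232105183 F [-3.7  6.4  1.8] M [ 0.62  0.25 -1.03] open 0.013390699155530858 q [-0.21  0.58  1.14 -0.    1.74 -1.37] t 11.8
6 [-0.018  0.004 -0.085] [0.042 0.196 0.   ]
12 [-0.044  0.01  -0.168] [0.084 0.391 0.   ]
18 [-0.079  0.017 -0.247] [0.126 0.587 0.   ]
21 [-0.099  0.022 -0.285] [0.148 0.684 0.   ]
24 [-0.122  0.026 -0.322] [0.169 0.782 0.   ]
```

```bash
python3 -m crank '{"travel":[[-0.008,0.002,-0.042],[-0.018,0.004,-0.085],[-0.03,0.007,-0.127],[-0.045,0.01,-0.17],[-0.045,0.01,-0.17]],"rot":[[0.021,0.098,0],[0.042,0.196,0],[0.063,0.293,0],[0.085,0.4,0],[0.085,0.4,0]]}'
python3 -m crank '{"travel":[[0,0,0],[0,0,0]],"rot":[[0,0,0],[0,0,0]]}'
python3 lift.py
```

```text
t: 12.3
ee_pos: [0.5852, -0.0063, 0.2718]
orientation: [0.198, 0.944, -0.001, -0.263]
wrist_force: [-4.1, 6.0, 0.5]
opening: 0.0135
grip_force: 60.0
t: 12.5
ee_pos: [0.5851, -0.0063, 0.2719]
orientation: [0.198, 0.945, -0.001, -0.26]
wrist_force: [0.5, 6.3, -2.7]
opening: 0.0135
grip_force: 60.0
tilt 30.197214970056606 side 0.008062020096997172 arc angle 30.2359844663582 F [ 0.5  6.3 -2.7] M [ 0.28 -0.51 -1.08] open 0.013488755865777207 q [-0.21  0.75  0.81 -0.    2.11 -1.37] t 12.5
6 [-0.018  0.004 -0.085] [0.042 0.196 0.   ]
12 [-0.045  0.01  -0.168] [0.084 0.391 0.   ]
18 [-0.08   0.017 -0.247] [0.127 0.587 0.   ]
21 [-0.1    0.022 -0.285] [0.148 0.684 0.   ]
24 [-0.122  0.026 -0.322] [0.169 0.782 0.   ]
```

The lid is at 30°. I'll ease off the wind-up against the stop, open, and back out along the tool axis.

```bash
python3 -m crank '{"travel":[[0,0,0],[0,0,0]],"rot":[[0,0,0.05],[0,0,0.08]]}' - 40
python3 -m crank '{"travel":[[0,0,0],[0,0,0],[0,0,0],[0,0,0],[0,0,0]],"rot":[[0,0,0],[0,0,0],[0,0,0],[0,0,0],[0,0,0]]}' 0.5
python3 lift.py | head -1
python3 -m crank '{"travel":[[0,0,-0.06],[0,0,-0.15],[0,0,-0.3],[0,0,-0.45],[0,0,-0.45]],"rot":[[0,0,0],[0,0,0],[0,0,0],[0,0,0],[0,0,0]]}'
```

```text
t: 12.7
ee_pos: [0.5852, -0.0063, 0.2719]
orientation: [0.218, 0.941, -0.007, -0.26]
wrist_force: [3.1, 4.3, -2.0]
opening: 0.0137
grip_force: 40.0
t: 13.2
ee_pos: [0.5847, -0.0064, 0.2721]
orientation: [0.218, 0.94, -0.007, -0.261]
wrist_force: [-0.0, 0.2, 0.1]
opening: 0.0436
grip_force: 0.0
tilt 30.248871432838637 side 0.038503296104268656 arc angle 30.19139454311618 F [-0.   0.2  0.1] M [-0.02 -0.37  0.03] open 0.04358033165074919 q [-0.21  0.75  0.81 -0.    2.11 -1.33] t 13.2
t: 13.7
ee_pos: [0.6264, -0.0172, 0.3609]
orientation: [0.218, 0.94, -0.006, -0.261]
wrist_force: [2.0, 0.1, 0.1]
opening: 0.0442
grip_force: 0.0
```

```bash
python3 -m crank '{"travel":[[0,0,-0.15],[0,0,-0.15],[0,0,-0.15],[0,0,-0.15]],"rot":[[0,0,0],[0,0,0],[0,0,0],[0,0,0]]}'
python3 - <<'E'
from h import *
a=bot.read_camera("scene")[0]; s=bot.observe(); b,d=bot.read_camera("wrist")
cv2.imwrite("pics/end.png",cv2.resize(np.hstack([a,b])[:,:,::-1],(800,300)))
m,R,o=cam("wrist",(s["ee_pos"],s["orientation"])); b=b.astype(int)
v,u=np.nonzero((b[...,0]>100)&(b[...,1]<60)&(b[...,2]<60)&(d>0)); dd=d[v,u]
P=o+(np.c_[(u-m["cx"])/m["fx"],(v-m["cy"])/m["fy"],np.ones(len(u))]*dd[:,None])@R.T
c=np.median(P,0); n=np.linalg.svd((P-c)[::7],full_matrices=False)[2][2]; print("lid tilt",np.degrees(np.arccos(abs(n[2]))),"F",s["wrist_force"])
E
```

```text
t: 14.1
ee_pos: [0.6186, -0.019, 0.381]
orientation: [0.219, 0.943, -0.005, -0.253]
wrist_force: [-0.4, -1.0, 0.0]
opening: 0.044
grip_force: 0.0
lid tilt 31.010257050979842 F [ 0.00685657  0.53135593 -0.01028361]
```

View pics/end.png

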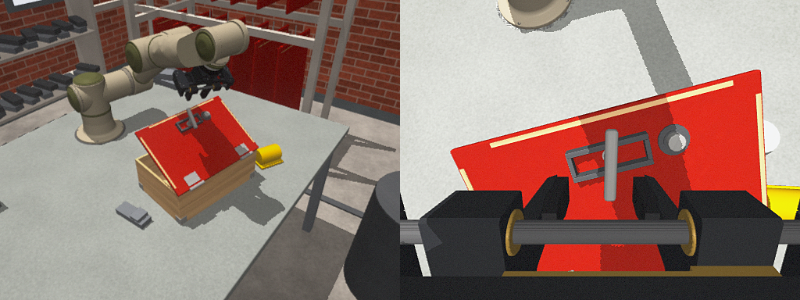

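The end picture shows the lid standing open at about 30°. The T-handle is out and turned across its frame at (612,165), the fingers are well clear, and the loose things haven't moved.

```bash
python3 -c "
from plant import bot
print(bot.sign_off())"
```

```text
the job is handed in; nothing more can be done
None
```

The job is handed in at about 14 s: the button press read at most about 9 N, the handle popped out and was turned counterclockwise to its stop, and the lid stays open at about 30° with the handle out, the robot clear and the loose things untouched.

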